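# Move a wet brush to a fold-out hook and fold the emptied hook

### The arm

A 6-joint arm with a two-finger parallel gripper is mounted at the origin on the work surface. World frame = base frame: x ahead of the robot, y to its left, z up, the work surface at z = 0. Lengths are in mm, angles in rad, forces in N, time in s.
With the tool pointing down it reaches from about 325 to 875 mm from the base axis. Payload 4.4 kg.
Tool frame: the origin (TCP) lies between the finger pads; the fingertips stand 17 mm ahead of it and the grasp point (between the pads) lies 2 mm behind it; x points along the fingers, z is the direction in which the jaws open and shut, and the axes are right-handed (so a half turn about x gives the same grasp; the last joint's range is limited). The gripper opens to 85 mm and grips with 20 to 120 N. Pads are 22 mm wide; open, the fingers measure 114 mm over their backs; the gripper's body (76 mm by 85 mm) begins 54 mm behind the grasp point. The pads swing forward as they close: fully open they stand 13 mm farther back than shut.
Start: joints at [0.97, 0.207, 1.542, -0, 1.393, -0.15], TCP at [250.529, 517.555, 248.282] pointing down, gripper open.
Joint ranges: [-2.73, 2.73], [-0.86, 2.22], [0.23, 2.46], [-1.11, 4.25], [0.08, 2.63], [-2.82, 2.82]. Speed limits (rad/s): [2.79, 2.79, 3.14, 3.14, 3.14, 3.14].

### API

Orientations are given as a unit quaternion [x, y, z, w].
In Python, from rig import bot gives the robot as it stands. The module is installed in compiled form; this text tells all that it offers.
- The arm moves only by the shell command python3 -m creep 'ROWS'. ROWS is JSON, a list that holds one entry, the list of rows, each a list of 5 numbers: the shift along the world's x, y, z in units of 40 mm (1.0 is 40 mm), then the turn about the world's z in units of 6 degrees (1.0 is 6 degrees), then the gripper command: -1 is fully open, 1 is shut, values between are in proportion. In form: [[[dx, dy, dz, turn, gripper], ...]]. A call has 1 to 8 rows; each row shifts and turns the pose as measured when the row begins; what a row does not reach is not made up. A row lasts 1/12 s, in which the tool goes at most 41.7 mm and 7.16 degrees, less where a joint would pass 70% of its speed; a pose out of reach is approached as far as the arm can. A call is refused whole if a number of a shift passes 1 or a number of a turn 1, either way. A call with a gripper value outside its range is refused whole. The fingers move at their own pace and stop on an object; the grip force is fixed at half the most. Time passes only in rows, so rows that do not move let the fingers close. It gives the time, the measured TCP pose, the force and the opening at its end, in the units of the state.
- bot.get_obs(): the state, without advancing time (a new reading comes with each control period).
- bot.read_camera(name): name is "scene" or "top" or "wrist"; returns a dict with "pixels" (400x640x3 uint8, red, green, blue), "mtx" (3x3 intrinsics, pixels), "cam_to_world" (4x4, takes a point from camera to world coordinates); the wrist camera has in their place "hand_eye" (4x4, takes a point from camera to tool coordinates, whose origin is the TCP and whose axes are the tool frame's). Camera axes: x right, y down, z forward; pixel columns grow to the right and rows downward; lengths in mm; the calibration is good to about 2 mm. A picture is of the moment at which its call begins: read the wrist's pose just before it. There is no depth.
- bot.finish_job(): hands the job in, once; it reports no verdict.
The state is a dict: "clock": time; "joints": joint angles; "joint_vel": joint speeds; "joint_torque": joint torques, N m; "eef_pos": TCP position; "eef_rot": TCP orientation; "force": force on the tool from outside, world axes, zero at the start; "moment": the same for the moment, N m; "opening": opening from 0.0 (shut) to 1.0 (fully open).
Only numpy, scipy, OpenCV 4.12 (cv2) and the standard library are available. Lean on these libraries where they do the work, as an engineer would, in place of code of your own. Each camera call takes 0.05 s, during which the arm holds its last target. There are 200 camera calls.

### The job

The wet brush hangs over the door I have just varnished: swing out the spare hook (lift it, turn it and feel for the notch where it drops and locks), take the brush off its hook and hang it on that one by the hole in its handle. Then lift the emptied hook out of its notch and fold it flat along the rail, right to its stop and fully down. Never force the hooks or the brush, and keep clear of the wet door and everything else on the bench.

Things in the scene. Friction and masses are not known exactly. Their poses are not given: they have to be found in the camera images.
- rail: Drying rail: pale wooden batten 540 long (its y) x 22 x 60 high, on two footed posts at y = +-240; top edge 240 above the table. Origin on the table under the batten's middle; x points away from the robot, so the hooks are on its -x face, about 240 apart
- spare_bracket: Steel tube bracket of the hook with nothing on it, folded flat at the start. Origin on the vertical pivot axis at the height of the rod when seated: 275 above the table, 34 in front of the batten's face, 35 above its top; axes as the rail's. Top of tube: castellated collar, 52 dia, its lands 26 below the origin, with one narrow notch for the working position
- loaded_bracket: Steel tube bracket of the hook that carries the brush at the start, swung out square to the rail. Origin on the vertical pivot axis at the height of the rod when seated: 275 above the table, 34 in front of the batten's face, 35 above its top; axes as the rail's. Top of tube: castellated collar, 52 dia, its lands 26 below the origin, with one narrow notch for the working position
- spare_foot: Foot of the spare hook's arm, same origin and axes as its bracket; in force rules it means the whole rod. Its collar was clamped by hand: the notch lies anywhere from 1.22 to 1.92 rad of swing, not measured, to be felt for. Pushed sideways in the notch, 20 N on the rod 60 from the pivot gives about 50 N at the pin; much more than that bends it
- loaded_foot: Foot of the loaded hook's arm, same origin and axes as its bracket; in force rules it means the whole rod. A flat cross pin (6 x 6, reaching 26 each side of the pivot, in line with the rod, 30 below it) drops into the collar's notch, 7.5 wide, 7 deep, play about 0.03 rad each way; in it the arm cannot turn. Both hooks are alike
- spare_arm (a joint): Swing of the spare hook's arm: 0 = folded flat along the batten towards the rail's -y, at a hard stop; grows as it swings out towards the robot (clockwise from above), limit 2.3; starts at 0 to 0.05. Turns easily (0.02 N m friction), stays where left. The pin rides on the lands within about 0.95 of the notch; nearer to flat they are cut away and it lies low
- loaded_arm (a joint): Swing of the loaded hook's arm: 0 = folded flat along the batten towards the rail's -y, at a hard stop; grows as it swings out towards the robot (clockwise from above), limit 2.3; starts locked at about 1.57. Turns easily (0.02 N m friction), stays where left. The pin rides on the lands within about 0.95 of the notch; nearer to flat they are cut away and it lies low
- spare_lift (a joint): Height of the spare hook's arm (m): 0 = fully down (pin in the notch, or in the cut-away when folded), 0.007 = pin resting on the lands. Lifts straight up, at most 0.016; over 0.008 clears the lands; falls by its own weight (160 g) when let go
- loaded_lift (a joint): Height of the loaded hook's arm (m): 0 = fully down (pin in the notch, or in the cut-away when folded), 0.007 = pin resting on the lands. Lifts straight up, at most 0.016; over 0.008 clears the lands; falls by its own weight (160 g) when let go
- spare_tip (a point): Centre of the ball at the end of the spare hook's rod (90 from the pivot, 6 above the origin's height); its y axis points from the tip back to the pivot, z up
- loaded_tip (a point): The same on the loaded hook. Each arm is one bent steel rod, 8 dia: it stands in the tube, bends at the pivot and runs out 90, rising 6, to a ball end of 11 dia
- spare_hang (a point): Point on the spare hook's rod axis 50 from the pivot, where things hang; its y axis points from the tip back to the pivot, z up
- brush: Flat varnish brush, 0.09 to 0.18 kg. Origin: centre of the round hanging hole (18 dia, through the handle along its x); z up the handle, y across it. Handle end 40 wide (y), 14 thick (x), straight-sided from 17 above the hole to 45 below; then a 28 wide neck, a 58 wide ferrule 91 to 125 below, bristles to 163 below. Hangs near the rod's middle, hole axis along the rod
- cabinet_door: Freshly varnished wooden cabinet door 300 (x) x 220 (y) x 20, lying on two planks under the loaded hook, its top 48 above the table; wet, nothing may touch it. Origin under its middle, on the planks
- varnish_tin: Tin with label, 80 dia x 95, on the table behind the rail; origin under it. Leave alone
- jar: Open glass jar, 68 dia x 85, on the table behind the rail; origin under it. Leave alone
- sanding_block: Cork block 110 x 65 x 35 on the planks, left; origin under it. Leave alone
- putty_knife: Putty knife 180 long lying on a plank, right; origin under it. Leave alone
- screwdriver: Screwdriver 200 long lying on the table, left; origin under it. Leave alone
- offcut: Strip of wood 30 x 160 x 18 on the planks, right; origin under it. Leave alone
- door_knob: Steel knob 32 dia x 30 standing on a plank, left; origin under it. Leave alone
Not all that is in view belongs to the job. Of the things like the brush, leave any that is purple or red; of the rest the larger one is meant.

How it is judged:
By the outcome, as a careful person would: the job done as asked, in the order asked, and still so for the second after the job is handed in, with the robot touching nothing.
It also fails if it takes over 72 s, if anything falls off the work surface, if the arm or the gripper's body presses on something with over 40 N, if the wrist force passes 120 N, or if a joint passes its speed limit or range.

## Working session

There is one attempt and no reset: what is moved stays moved. The work goes in short steps, Python scripts to look and compute and a shell command to move; the robot and the scene stay as the last step left them, time stands still between calls to the robot, and variables do not carry over. Pictures are saved under pics/ and viewed, about 8 in all and at most 12, crops included, and the job is handed in when it is done.

```bash
mkdir -p pics; cat > h.py <<'E'
import numpy as np,cv2,json
from rig import bot
def snap(n,f):
    o=bot.get_obs(); c=bot.read_camera(n); cv2.imwrite('pics/'+f+'.png',cv2.cvtColor(c['pixels'],cv2.COLOR_RGB2BGR))
    d={'K':np.array(c['mtx']).tolist()}
    if 'cam_to_world' in c: T=np.array(c['cam_to_world'])
    else:
        from scipy.spatial.transform import Rotation as R
        W=np.eye(4);W[:3,:3]=R.from_quat(o['eef_rot']).as_matrix();W[:3,3]=o['eef_pos'];T=W@np.array(c['hand_eye'])
    d['T']=T.tolist();json.dump(d,open('pics/'+f+'.json','w'))
def ray(f,u,v):
    d=json.load(open('pics/'+f+'.json'));K=np.array(d['K']);T=np.array(d['T'])
    r=T[:3,:3]@np.linalg.solve(K,[u,v,1]);return T[:3,3],r/np.linalg.norm(r)
def plane(f,u,v,z):
    p,r=ray(f,u,v);return p+r*(z-p[2])/r[2]
def tri(f,a,g,b):
    p,r=ray(f,*a);q,s=ray(g,*b)
    t=np.linalg.lstsq(np.stack([r,-s],1),q-p,rcond=None)[0]
    A=p+r*t[0];B=q+s*t[1];return (A+B)/2,np.linalg.norm(A-B)
def proj(f,P):
    d=json.load(open('pics/'+f+'.json'));K=np.array(d['K']);T=np.linalg.inv(np.array(d['T']))
    c=T[:3,:3]@np.array(P)+T[:3,3];c=K@c;return c[:2]/c[2]
E
python3 - <<'E'
from h import *
np.set_printoptions(precision=3,suppress=True)
print(bot.get_obs())
for n in('scene','top'):
    snap(n,n+'0');d=json.load(open(f'pics/{n}0.json'));print(np.array(d['K']),np.array(d['T']))
E
```

```text
{'clock': 0.0, 'joints': array([ 0.97 ,  0.207,  1.543, -0.   ,  1.394, -0.15 ]), 'joint_vel': array([ 0.001,  0.001, -0.   ,  0.002,  0.001,  0.002]), 'joint_torque': array([ -0.001, -38.304, -29.159,  -0.   ,   0.011,   0.   ]), 'eef_pos': array([250.112, 516.946, 247.112]), 'eef_rot': array([-0.376,  0.6  ,  0.375,  0.598]), 'force': array([ 0.142,  0.384, -0.493]), 'moment': array([-0.01, -0.03,  0.01]), 'opening': 0.9981800220056061}
[[429.516   0.    316.673]
 [  0.    429.516 203.181]
 [  0.      0.      1.   ]] [[   0.89     0.357   -0.284  969.786]
 [   0.457   -0.706    0.541 -724.217]
 [  -0.008   -0.611   -0.791 1227.679]
 [   0.       0.       0.       1.   ]]
[[387.379   0.    320.956]
 [  0.    387.379 200.047]
 [  0.      0.      1.   ]] [[  -0.018   -0.999    0.039  521.553]
 [  -1.       0.018    0.006   -6.715]
 [  -0.007   -0.039   -0.999 1509.37 ]
 [   0.       0.       0.       1.   ]]
```

View pics/scene0.png

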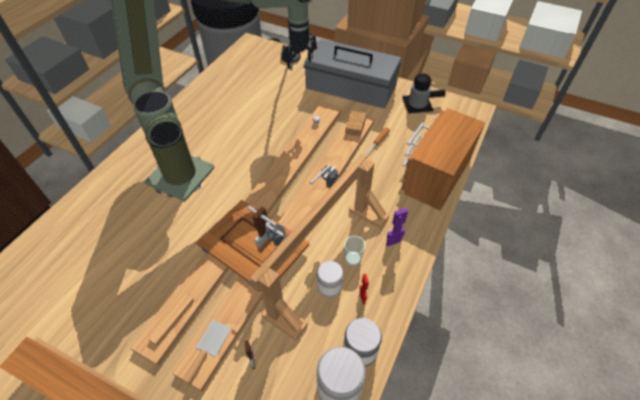

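View pics/top0.png

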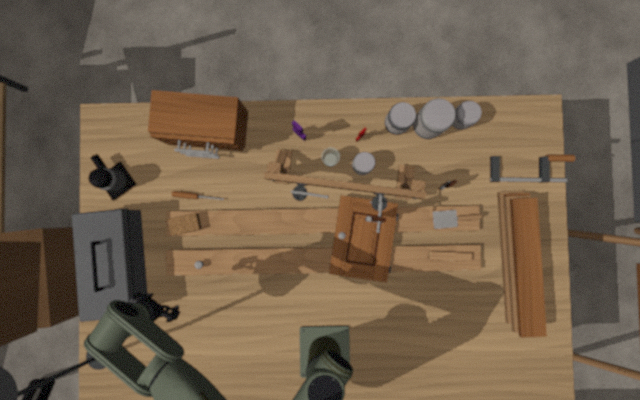

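The scene view shows the loaded hook with its brush near (262,225) and the spare hook near (326,175). In the top view the rail runs from (267,177) to (423,190). Spare bracket is at (300,192), loaded at (380,203). Brush-like things in the top view: purple (300,130), red (362,134), a small dark one (446,184), and the one hanging on the hook (~(378,218)). The hanging one is the candidate, and I'll check it in a close crop.

```bash
python3 - <<'E'
import cv2,numpy as np
a=cv2.imread('pics/scene0.png');b=cv2.imread('pics/top0.png')
r=lambda i,x,y,w,h,s:cv2.resize(i[y:y+h,x:x+w],(w*s,h*s),interpolation=cv2.INTER_CUBIC)
A=np.hstack([r(a,230,190,66,50,6),r(a,300,150,66,50,6)]);B=np.hstack([r(b,355,180,66,50,6),r(b,270,170,66,50,6)])
cv2.imwrite('pics/crop1.png',np.vstack([A,B]))
E
```

```text
(no output)
```

View pics/crop1.png

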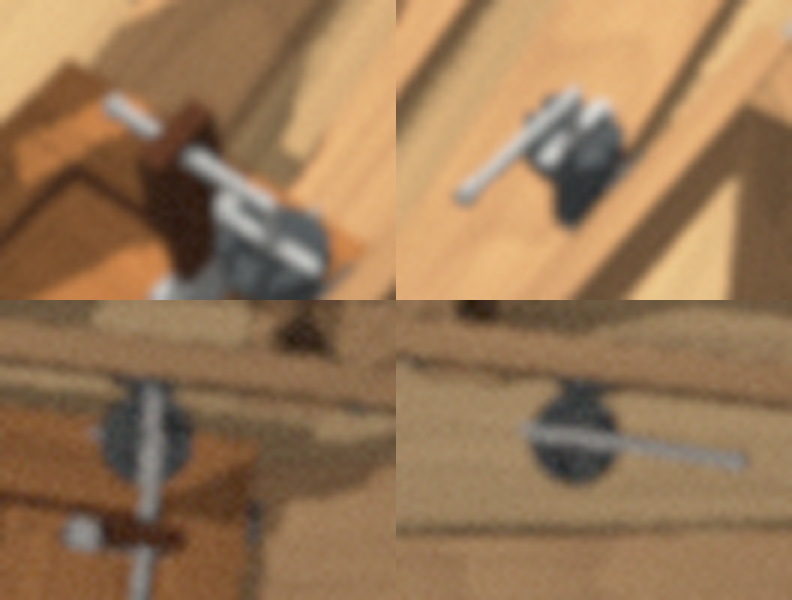

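```bash
python3 - <<'E'
from h import *
np.set_printoptions(precision=1,suppress=True)
print('stip',plane('top0',327.3,197,281),tri('scene0',(311.2,182),'top0',(327.3,197)))
print('spiv',plane('top0',299.8,192.8,249),tri('scene0',(329.5,165.6),'top0',(299.8,192.8)))
print('lpiv',plane('top0',379.5,202.8,249))
print('ltip scene',plane('scene0',248.7,206.7,281))
print('lrod end/hub scene',plane('scene0',230+270/6,190+205/6,275))
print('brush rod pt',plane('top0',355+145/6,180+230/6,278))
print('rail ends',plane('top0',267,177,240),plane('top0',424,190,240))
for n,P in [('knob',(198,264)),('block',(184,223)),('tin',(363,162)),('jar',(331,158))]: print(n,plane('top0',*P,60))
for P in [(344,195),(398,210),(385,281),(331,272)]:print('door',plane('top0',*P,48))
E
```

```text
stip [578.4 -19.2 281. ] (array([579.8, -18.3, 284.1]), np.float64(3.466513488867521))
spiv [595.2  69.8 249. ] (array([595.4,  69.2, 276.5]), np.float64(4.13098653088369))
lpiv [ 557.9 -188.9  249. ]
ltip scene [ 467.  -172.9  281. ]
lrod end/hub scene [ 559.5 -187.4  275. ]
brush rod pt [ 507.8 -182.5  278. ]
rail ends [649.8 177.5 240. ] [ 597.4 -336.8  240. ]
knob [347.5 465.3  60. ]
block [501.1 516.9  60. ]
tin [ 717.7 -158.    60. ]
jar [735.1 -38.1  60. ]
door [595.6 -84.8  48. ]
door [ 535.3 -286.9   48. ]
door [ 270.7 -231.5   48. ]
door [307.6 -30.2  48. ]
```

```bash
python3 -m creep '[[[0,0,1,-1,-1],[0.2,-0.2,0.9,-1,-1],[0.4,-0.6,0.6,-1,-1],[0.5,-0.8,0.2,-1,-1],[0.5,-0.8,0.1,-1,-1],[0.5,-0.8,0.1,-1,-1],[0.5,-0.8,0,-1,-1],[0.5,-0.8,0,-1,-1]]]'; python3 -m creep '[[[0.5,-0.8,0,-1,-1],[0.5,-0.8,0,-1,-1],[0.5,-0.8,0,-1,-1],[0.5,-0.8,0,-1,-1],[0.5,-0.8,0,-0.5,-1],[0.5,-0.8,0,0,-1],[0.5,-0.8,0,0,-1],[0,0,0,0,-1]]]'
python3 - <<'E'
from h import *
np.set_printoptions(precision=3,suppress=True)
from scipy.spatial.transform import Rotation as R
o=bot.get_obs();M=R.from_quat(o['eef_rot']).as_matrix();print(M,o['joints'],np.arctan2(M[1,2],M[0,2]))
snap('wrist','w1');print(bot.read_camera('wrist')['hand_eye'])
E
```

```text
clock: 0.77
eef_pos: [370.3, 319.0, 360.9]
eef_rot: [-0.09, 0.707, 0.093, 0.696]
force: [1.8, 0.4, 0.2]
opening: 1.002
clock: 1.43
eef_pos: [515.1, 76.6, 357.6]
eef_rot: [0.089, 0.707, -0.086, 0.696]
force: [0.1, -0.0, 0.3]
opening: 1.003
[[-0.016  0.245  0.969]
 [ 0.007  0.969 -0.245]
 [-1.     0.003 -0.017]] [-0.023  0.035  1.509  0.007  1.613  0.226] -0.24785139464602632
[[  -0.      -0.304    0.953 -124.793]
 [   0.001   -0.953   -0.304   77.159]
 [   1.       0.       0.      -0.599]
 [   0.       0.       0.       1.   ]]
```

View pics/w1.png

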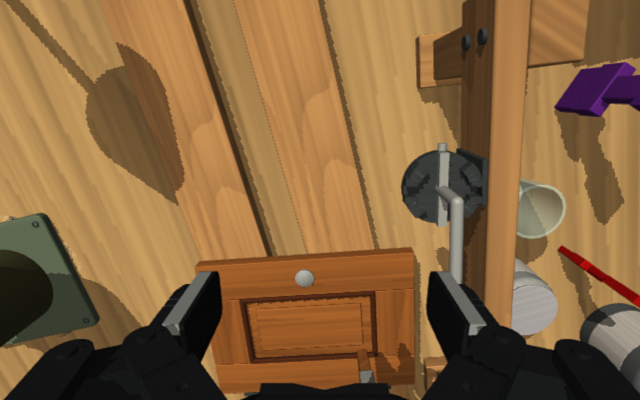

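The wrist view shows the spare collar at (444,188), with the rod from the bend at (456,197) down to about (457,285). The batten top lies between columns 487 and 530.

```bash
python3 - <<'E'
from h import *
np.set_printoptions(precision=1,suppress=True)
f='w1'
print('collar',plane(f,444,188,249))
a=plane(f,457,202,275);b=plane(f,457,285,278);print('rod',a,b,np.degrees(np.arctan2(*(b-a)[[1,0]])))
print('bend',plane(f,456,196,275))
a=plane(f,443,146,245);b=plane(f,444,224,245);print('pin',a,b,(a+b)/2,np.linalg.norm(a-b),np.degrees(np.arctan2(*(b-a)[[1,0]])))
a=plane(f,498,5,240);b=plane(f,488,300,240);print('rail',a,b,np.degrees(np.arctan2(*(b-a)[[1,0]])))
print(proj(f,[578.4,-19.2,281]))
E
```

```text
collar [595.5  73.2 249. ]
rod [595.2  71.2 275. ] [586.7  16.6 278. ] -98.81170719865771
bend [595.1  75.1 275. ]
pin [600.1 100.6 245. ] [592.7  45.7 245. ] [596.4  73.1 245. ] 55.37278396192254 -97.70317331378862
rail [646.  175.7 240. ] [617.6 -27.  240. ] -97.96248850788515
[453.4 336. ]
```

```bash
python3 -m creep '[[[0.6,-0.55,0,0.5,-1],[0.6,-0.55,0,0.4,-1],[0.5,-0.5,0,0,-1],[0,0,0,0,-1],[0,0,0,0,-1]]]'; python3 - <<'E'
from h import *
from scipy.spatial.transform import Rotation as R
np.set_printoptions(precision=2,suppress=True)
o=bot.get_obs();M=R.from_quat(o['eef_rot']).as_matrix();p=np.array(o['eef_pos']);print(p,np.degrees(np.arctan2(M[1,2],M[0,2])))
print((np.array([586.2,11.7,276])-p)/40)
E
```

```text
clock: 1.95
eef_pos: [579.2, 22.3, 356.2]
eef_rot: [0.052, 0.714, -0.044, 0.697]
force: [0.3, 0.5, -0.5]
opening: 1.0
[579.24  22.3  356.24] -7.731769948150388
[ 0.17 -0.27 -2.01]
```

```bash
python3 -m creep '[[[0.1,-0.15,-0.5,-0.1,-1],[0.1,-0.15,-0.6,0,-1],[0,0,-0.6,0,-1],[0,0,-0.3,0,-1],[0,0,0,0,-1],[0,0,0,0,-1]]]'; python3 - <<'E'
from h import *
from scipy.spatial.transform import Rotation as R
np.set_printoptions(precision=2,suppress=True)
o=bot.get_obs();M=R.from_quat(o['eef_rot']).as_matrix();p=np.array(o['eef_pos']);print(p,np.degrees(np.arctan2(M[1,2],M[0,2])),o['force'])
print((np.array([586.2,11.7,276])-p)/40)
snap('wrist','w2')
E
```

```text
clock: 2.45
eef_pos: [583.0, 21.2, 275.6]
eef_rot: [0.053, 0.714, -0.042, 0.697]
force: [-0.4, 0.1, 0.2]
opening: 0.999
[583.02  21.19 275.63] -7.656589357579015 [-0.45  0.13  0.2 ]
[ 0.08 -0.24  0.01]
```

View pics/w2.png

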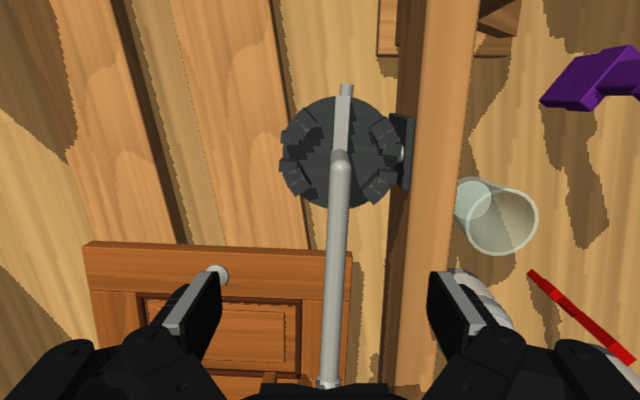

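The wrist view shows the rod from the bend at (340,162) to the ball at (328,384), between the open pads at columns 220 and 430. The collar centre is at (340,152).

```bash
python3 - <<'E'
from h import *
np.set_printoptions(precision=1,suppress=True)
f='w2'
print(plane(f,340,152,249),plane(f,340,162,277),plane(f,328,384,281),plane(f,334,290,278))
o=bot.get_obs();print(o['eef_pos'],proj(f,o['eef_pos']))
E
```

```text
[595.8  73.4 249. ] [595.3  74.  277. ] [579.2 -17.5 281. ] [586.9  24.4 278. ]
[583.   21.3 275.8] [325.2 295.1]
```

```bash
python3 -m creep '[[[0.05,-0.25,0,-0.1,-1],[0,-0.05,0,-0.1,0.2],[0,0,0,0,0.5],[0,0,0,0,0.8],[0,0,0,0,1],[0,0,0,0,1],[0,0,0,0,1],[0,0,0,0,1]]]'; python3 -c "
from h import *
o=bot.get_obs();print(o['eef_pos'],o['force'],o['moment'],o['opening'],o['joints'])"
```

```text
clock: 3.17
eef_pos: [586.9, 9.1, 283.0]
eef_rot: [0.06, 0.71, -0.05, 0.7]
force: [-2.4, -0.5, 0.6]
opening: 0.063
[586.88823471   9.13534409 283.04733697] [-2.40341846 -0.46705782  0.63593298] [0.08767052 0.4509893  0.145728  ] 0.06303960572090307 [-0.139016    0.21511128  1.45921435  0.01400745  1.48186707  0.01469917]
```

```bash
python3 -m creep '[[[0,0,0,0,1]]]'; python3 - <<'E'
from h import *
snap('wrist','w3');o=bot.get_obs();print(proj('w3',o['eef_pos']))
E
```

```text
clock: 3.25
eef_pos: [586.8, 9.2, 283.1]
eef_rot: [0.06, 0.71, -0.049, 0.7]
force: [0.1, -0.3, -0.1]
opening: 0.063
[325.26427243 295.13105405]
```

View pics/w3.png

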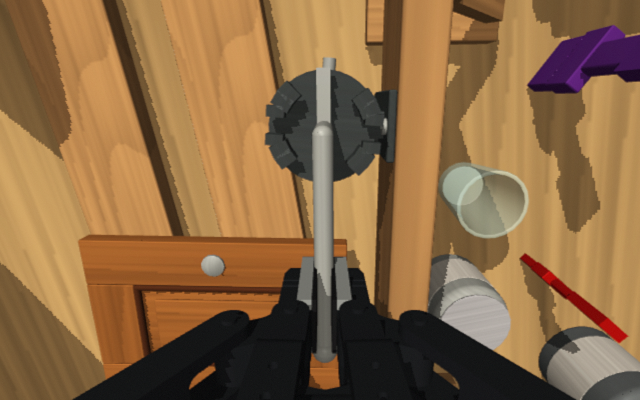

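The rod (bend at (321,130), ball near (326,355)) is held between the pads.

```bash
python3 -m creep '[[[0,0,0.07,0,1],[0,0,0.07,0,1],[0,0,0,0,1]]]';python3 -m creep '[[[0,0,0.07,0,1],[0,0,0,0,1]]]'; python3 -m creep '[[[0,0,0,0,1]]]'; python3 - <<'E'
from h import *
snap('scene','s1');snap('wrist','w4');f='w4'
import cv2
a=cv2.imread('pics/s1.png')[140:200,290:370];a=cv2.resize(a,(400,300),interpolation=cv2.INTER_CUBIC)
b=cv2.imread('pics/w4.png')[60:180,240:400];b=cv2.resize(b,(400,300),interpolation=cv2.INTER_CUBIC)
cv2.imwrite('pics/c4.png',np.hstack([a,b]))
E
```

```text
clock: 3.55
eef_pos: [586.6, 9.2, 287.7]
eef_rot: [0.06, 0.71, -0.049, 0.7]
force: [-0.4, -0.3, -0.8]
opening: 0.064
clock: 3.72
eef_pos: [586.5, 9.2, 290.2]
eef_rot: [0.06, 0.711, -0.05, 0.699]
force: [-0.6, -0.0, -1.2]
opening: 0.063
clock: 3.8
eef_pos: [586.5, 9.2, 290.1]
eef_rot: [0.06, 0.711, -0.05, 0.699]
force: [-0.0, 0.4, -2.8]
opening: 0.065
```

View pics/c4.png

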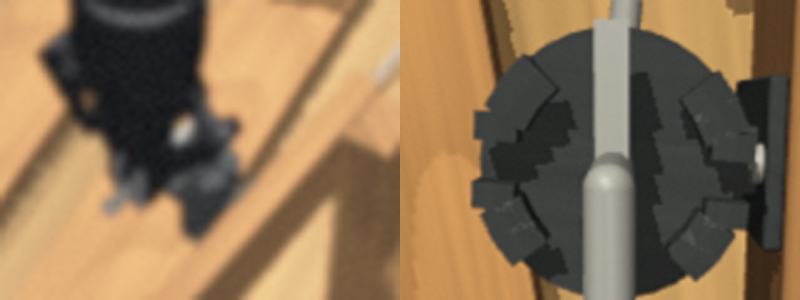

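The crop shows the collar's notch gap on the left at (480,160) and on the right at (735,187). That is about 96° from the rod, so I expect the notch near 1.7 rad. The arm is lifting freely.

```bash
python3 -m creep '[[[0,0,0.06,0,1],[0,0,0.04,0,1],[0,0,0,0,1]]]'; python3 -m creep '[[[0,0,0,0,1]]]'; python3 - <<'E'
from h import *
from scipy.spatial.transform import Rotation as R
o=bot.get_obs();p=np.array(o['eef_pos']);M=R.from_quat(o['eef_rot']).as_matrix();print(p,np.degrees(np.arctan2(M[1,2],M[0,2])),o['force'],o['moment'])
c=np.array([595.6,73.5]);d=p[:2]-c;r=np.hypot(*d);a=np.arctan2(d[1],d[0]);print(r,np.degrees(a))
da=-0.1
for k in range(16):
  q=c+r*np.array([np.cos(a+da*k),np.sin(a+da*k)]);n=c+r*np.array([np.cos(a+da*k+da),np.sin(a+da*k+da)]);print(k,np.round((n-q)/40,3),q.round(1))
E
```

```text
clock: 4.15
eef_pos: [586.4, 9.2, 294.3]
eef_rot: [0.06, 0.711, -0.05, 0.699]
force: [-0.8, 0.8, -2.3]
opening: 0.068
clock: 4.23
eef_pos: [586.4, 9.2, 294.3]
eef_rot: [0.06, 0.711, -0.05, 0.699]
force: [-0.7, -0.6, -2.4]
opening: 0.062
[586.4034244    9.21812356 294.32201352] -8.877515467223194 [-0.66520707 -0.59178897 -2.38391938] [0.01604586 0.00666937 0.05145268]
64.93640458840471 -98.14185085646854
0 [-0.159  0.031] [586.4   9.2]
1 [-0.155  0.047] [580.   10.5]
2 [-0.15   0.062] [573.8  12.3]
3 [-0.143  0.077] [567.8  14.8]
4 [-0.135  0.091] [562.1  17.9]
5 [-0.125  0.104] [556.7  21.5]
6 [-0.114  0.116] [551.7  25.6]
7 [-0.102  0.126] [547.2  30.3]
8 [-0.089  0.136] [543.1  35.3]
9 [-0.075  0.144] [539.5  40.7]
10 [-0.06   0.151] [536.5  46.5]
11 [-0.045  0.156] [534.1  52.5]
12 [-0.029  0.16 ] [532.4  58.8]
13 [-0.013  0.162] [531.2  65.2]
14 [0.003 0.162] [530.7  71.6]
15 [0.02  0.161] [530.8  78.1]
```

```bash
python3 -m creep '[[[-0.16,0.03,0,-0.95,1],[-0.155,0.045,0,-0.95,1],[-0.15,0.06,0,-0.95,1],[0,0,0,0,1]]]'; cat > st.py <<'E'
from h import *
from scipy.spatial.transform import Rotation as R
import sys
np.set_printoptions(precision=2,suppress=True)
o=bot.get_obs();p=np.array(o['eef_pos']);M=R.from_quat(o['eef_rot']).as_matrix();j=np.degrees(np.arctan2(M[1,2],M[0,2]))
c=np.array([595.6,73.5]) if len(sys.argv)<3 else np.array([float(sys.argv[1]),float(sys.argv[2])]);d=p[:2]-c
a=np.arctan2(d[1],d[0])
print('t %.2f'%o['clock'],p,'jaw-90 %.1f'%(j-90),'r %.1f a %.1f'%(np.hypot(*d),np.degrees(a)),'F',o['force'],'M',o['moment'],'op %.3f'%o['opening'],'j6 %.2f'%o['joints'][5])
E
python3 st.py
```

```text
clock: 4.57
eef_pos: [567.6, 15.2, 294.3]
eef_rot: [0.17, 0.693, -0.157, 0.683]
force: [-0.1, -0.9, -2.4]
opening: 0.063
t 4.57 [567.62  15.17 294.33] jaw-90 -116.7 r 64.7 a -115.6 F [-0.14 -0.94 -2.42] M [-0.06  0.13 -0.01] op 0.063 j6 0.33
```

```bash
python3 -m creep '[[[-0.145,0.075,0,-0.95,1],[-0.135,0.09,0,-0.95,1],[-0.125,0.105,0,-0.95,1],[-0.115,0.115,0,-0.95,1],[-0.1,0.125,0,-0.95,1],[0,0,0,0,1]]]'; python3 st.py; python3 -m creep '[[[-0.09,0.135,0,-0.95,1],[-0.075,0.145,0,-0.95,1],[-0.06,0.15,0,-0.95,1],[-0.045,0.155,0,-0.95,1],[0,0,0,0,1]]]'; python3 st.py
```

```text
clock: 5.07
eef_pos: [543.9, 36.0, 295.0]
eef_rot: [0.338, 0.627, -0.322, 0.624]
force: [-0.0, -1.1, -1.8]
opening: 0.064
t 5.07 [543.87  35.99 295.02] jaw-90 -145.7 r 63.9 a -144.1 F [-0.04 -1.1  -1.76] M [-0.07  0.1   0.02] op 0.064 j6 0.86
clock: 5.48
eef_pos: [534.3, 58.7, 295.4]
eef_rot: [0.454, 0.548, -0.438, 0.549]
force: [-1.2, -0.6, -0.7]
opening: 0.06
t 5.48 [534.28  58.67 295.36] jaw-90 -168.2 r 63.1 a -166.4 F [-1.25 -0.65 -0.74] M [-0.03  0.21 -0.09] op 0.060 j6 1.30
```

```bash
python3 -m creep '[[[0,0,0,0,0.74],[0,0,0,0,0.74],[0,0,0,0,0.74],[0,0,0,0,0.74]]]'; python3 st.py;  python3 -m creep '[[[-0.015,0.06,0,-0.3,0.74],[-0.015,0.06,0,-0.3,0.74],[-0.01,0.06,0,-0.35,0.74],[-0.01,0.06,0,-0.35,0.74]]]'; python3 st.py
```

```text
clock: 5.82
eef_pos: [536.1, 57.6, 296.8]
eef_rot: [0.451, 0.55, -0.434, 0.553]
force: [-0.1, -0.7, -0.7]
opening: 0.128
t 5.82 [536.11  57.63 296.81] jaw-90 -167.4 r 61.6 a -165.1 F [-0.1  -0.7  -0.72] M [-0.03 -0.04 -0.07] op 0.128 j6 1.29
clock: 6.15
eef_pos: [535.4, 65.3, 297.7]
eef_rot: [0.488, 0.517, -0.471, 0.523]
force: [-0.0, -1.1, 0.2]
opening: 0.133
t 6.15 [535.39  65.35 297.69] jaw-90 -175.3 r 60.8 a -172.3 F [-0.04 -1.11  0.16] M [-0.12  0.07  0.02] op 0.133 j6 1.44
```

```bash
python3 -m creep '[[[0,0,-0.15,0,0.74],[0,0,-0.15,0,0.74],[0,0,-0.05,0,0.74],[0,0.02,0,0.3,0.74]]]'; python3 st.py;  python3 -m creep '[[[0,0.05,0,-0.2,0.74],[0,0.05,-0.01,-0.25,0.74],[0,0.05,-0.01,-0.25,0.74],[0,0.05,-0.01,-0.25,0.74]]]'; python3 st.py
```

```text
clock: 6.48
eef_pos: [536.0, 65.6, 282.7]
eef_rot: [0.479, 0.525, -0.461, 0.532]
force: [-0.2, -0.8, 0.2]
opening: 0.131
t 6.48 [536.01  65.58 282.74] jaw-90 -173.2 r 60.1 a -172.4 F [-0.24 -0.77  0.21] M [-0.05  0.02 -0.05] op 0.131 j6 1.40
clock: 6.82
eef_pos: [536.0, 72.3, 280.2]
eef_rot: [0.505, 0.499, -0.489, 0.506]
force: [-0.3, -0.4, 0.2]
opening: 0.129
t 6.82 [536.    72.3  280.19] jaw-90 -179.4 r 59.6 a -178.9 F [-0.31 -0.41  0.19] M [-0.12  0.01 -0.01] op 0.129 j6 1.53
```

```bash
python3 -m creep '[[[0,0.05,0,-0.2,0.74],[0,0.05,0,-0.2,0.74],[0,0.05,0,-0.2,0.74],[0,0.05,0,-0.2,0.74]]]'; python3 st.py;  python3 -m creep '[[[0.01,0.05,0,-0.25,0.74],[0.01,0.05,0,-0.25,0.74],[0.01,0.05,0,-0.25,0.74],[0.01,0.05,0,-0.25,0.74]]]'; python3 st.py
```

```text
clock: 7.15
eef_pos: [536.4, 79.3, 279.9]
eef_rot: [0.527, 0.474, -0.513, 0.484]
force: [0.4, 0.1, 1.1]
opening: 0.133
t 7.15 [536.37  79.33 279.86] jaw-90 -184.7 r 59.5 a 174.4 F [0.41 0.11 1.1 ] M [-0.17 -0.   -0.04] op 0.133 j6 1.64
clock: 7.48
eef_pos: [537.8, 86.6, 279.3]
eef_rot: [0.553, 0.443, -0.541, 0.454]
force: [-0.0, -0.8, -0.4]
opening: 0.129
t 7.48 [537.77  86.56 279.32] jaw-90 -191.3 r 59.3 a 167.3 F [-0.03 -0.75 -0.35] M [-0.08  0.05 -0.06] op 0.129 j6 1.77
```

```bash
for i in 1 ; do python3 -m creep '[[[0.01,0.04,0,-0.2,0.74],[0.01,0.04,0,-0.2,0.74]]]'; python3 st.py;  python3 -m creep '[[[0.01,0.035,0,-0.2,0.74],[0.01,0.035,0,-0.2,0.74]]]'; done; python3 st.py; python3 - <<'E'
from h import *
snap('wrist','w5')
E
```

```text
clock: 7.65
eef_pos: [538.5, 89.0, 279.1]
eef_rot: [0.562, 0.429, -0.552, 0.441]
force: [-1.0, -4.6, 2.0]
opening: 0.133
t 7.65 [538.53  89.04 279.09] jaw-90 -194.0 r 59.1 a 164.8 F [-0.97 -4.56  1.97] M [-0.76  0.23 -0.07] op 0.133 j6 1.82
clock: 7.82
eef_pos: [538.8, 89.1, 279.1]
eef_rot: [0.57, 0.415, -0.564, 0.43]
force: [-1.0, -4.6, 2.0]
opening: 0.129
t 7.82 [538.83  89.09 279.1 ] jaw-90 -196.7 r 58.9 a 164.6 F [-1.02 -4.64  2.05] M [-0.68  0.29  0.02] op 0.129 j6 1.88
```

View pics/w5.png

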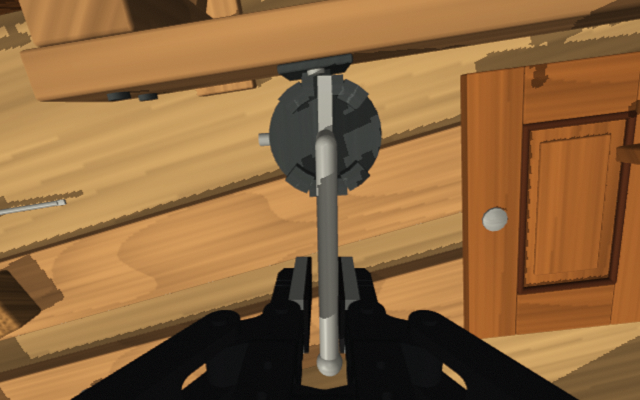

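The rod is stopped with the pin lying in the notch gap (rod from (325,135) to the ball at (329,366)), and resistance rose to 4.7 N. It is locked. I'll back off and release.

```bash
python3 -c "
from h import *
a=plane('w5',325,136,277);b=plane('w5',329,366,281);c=plane('w5',325,136,249);print(a,b,np.degrees(np.arctan2(*(b-a)[[1,0]])),np.hypot(*(b-a)[:2]))"
python3 -m creep '[[[0,-0.05,0,0,0.6],[0,0,0,0,0.3],[0,0,0,0,0],[0,0,0,0,-0.3],[0,0,0,0,-0.3],[0,0,0.3,0,-0.3],[0,0,0.6,0,-0.3],[0,0,0.8,0,-0.3]]]'; python3 st.py
python3 - <<'E'
from h import *
snap('wrist','w6')
E
```

```text
[598.55463333  70.07608987 277.        ] [506.91748824  95.62715882 281.        ] 164.42000235434548 95.13266255393037
clock: 8.53
eef_pos: [534.1, 88.4, 340.3]
eef_rot: [-0.566, -0.42, 0.568, -0.425]
force: [1.2, -0.0, -0.7]
opening: 0.646
t 8.53 [534.08  88.39 340.31] jaw-90 -196.7 r 63.3 a 166.4 F [ 1.16 -0.04 -0.72] M [-0.03 -0.01 -0.01] op 0.646 j6 1.87
```

View pics/w6.png

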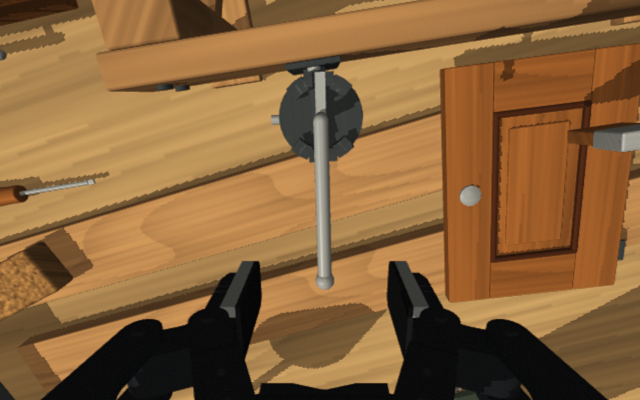

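The released spare rod stays put, from the bend at (320,118) to the ball at (324,283), with the pin in the notch. That is 9 pictures viewed.

```bash
python3 -c "
from h import *
f='w6'
a=plane(f,320,120,277);b=plane(f,324,283,281);print(a,b,plane(f,321,117,249),np.degrees(np.arctan2(*(b-a)[[1,0]])),np.hypot(*(b-a)[:2]))
c=np.array([595.6,73.5]);d=b[:2]-c;print(np.hypot(*d),np.degrees(np.arctan2(d[1],d[0])))"

```

```text
[595.85568711  70.78031044 277.        ] [506.71326307  95.28678591 281.        ] [595.59897031  70.3261943  249.        ] 164.62834472284953 92.44965713089853
91.51784548165844 166.22790107594693
```

```bash
python3 -m creep '[[[-0.1,-0.6,0.3,0.3,-0.3],[-0.15,-0.9,0.1,0.4,-0.3],[-0.15,-0.9,0,0.4,-0.3],[-0.15,-0.9,0,0.3,-0.3],[-0.15,-0.9,0,0,-0.3],[-0.15,-0.9,0,0,-0.3],[-0.1,-0.9,0,0,-0.3],[0,-0.5,0,0,-0.3]]]'; python3 -m creep '[[[0,0,0,0,-0.3]]]'; python3 st.py 560 -180
python3 - <<'E'
from h import *
snap('wrist','w7')
E
```

```text
clock: 9.25
eef_pos: [501.3, -175.7, 383.2]
eef_rot: [0.54, 0.456, -0.519, 0.481]
force: [0.1, -0.1, 0.5]
opening: 0.653
clock: 9.33
eef_pos: [501.0, -179.7, 384.2]
eef_rot: [0.541, 0.454, -0.52, 0.481]
force: [-0.2, 0.8, -0.5]
opening: 0.648
t 9.33 [ 501.01 -179.67  384.15] jaw-90 -187.2 r 59.0 a 179.7 F [-0.18  0.81 -0.53] M [ 0.01  0.02 -0.02] op 0.648 j6 1.18
```

View pics/w7.png

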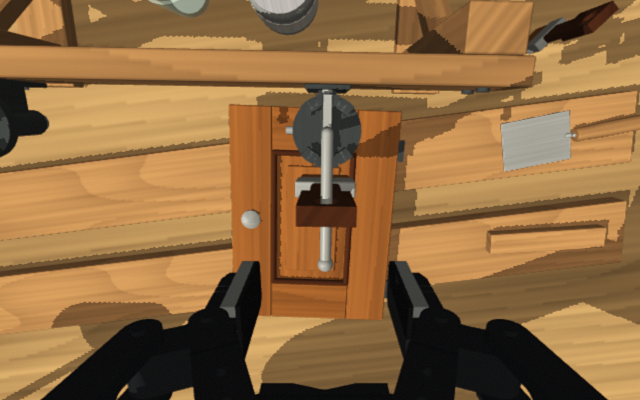

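The wrist view shows the loaded collar at (327,130), the ball at (325,265) and the brown brush handle spanning columns 297–356 at rows 190–226. The small brown brush lies on the table at the upper right (590,30). The large brown hanging one is the right one. That is 10 pictures.

```bash
python3 -c "
from h import *
np.set_printoptions(precision=1,suppress=True)
f='w7'
c=plane(f,327,130,249);a=plane(f,327,132,277);b=plane(f,325,265,281);print(c,a,b,np.degrees(np.arctan2(*(b-a)[[1,0]])),np.hypot(*(b-a)[:2]))
for z in (270,291): print(z,[plane(f,*q,z)[:2] for q in((303,190),(352,190),(297,208),(356,208),(297,225),(356,225))])
im=cv2.imread('pics/w7.png');
for y in range(176,232,3): print(y,[tuple(int(v) for v in im[y,x][::-1]) for x in (315,342)])
m=(im[:,:,2]<110)&(im[:,:,2]>50)&(im[:,:,0]<45)&(im[:,:,2]>im[:,:,1]*1.7)
for y in range(186,230,4): print(y,np.where(m[y,285:370])[0][[0,-1]]+285 if m[y,285:370].any() else 0)
"

```

```text
[ 558.2 -190.4  249. ] [ 558.3 -190.   277. ] [ 467.4 -177.3  281. ] 172.00593288104395 91.81844647624266
270 [array([ 520.6, -168.6]), array([ 516.3, -202.5]), array([ 508.3, -162.5]), array([ 503., -204.]), array([ 495.8, -160.7]), array([ 490.4, -202.7])]
291 [array([ 525. , -170.3]), array([ 521.1, -201.3]), array([ 513.8, -164.8]), array([ 508.9, -202.6]), array([ 502.3, -163.1]), array([ 497.4, -201.4])]
176 [(62, 39, 22), (60, 35, 17)]
179 [(65, 64, 59), (65, 64, 60)]
182 [(99, 96, 88), (98, 94, 88)]
185 [(29, 16, 8), (117, 115, 108)]
188 [(30, 16, 8), (114, 112, 104)]
191 [(29, 15, 8), (47, 38, 32)]
194 [(26, 13, 6), (27, 15, 9)]
197 [(26, 13, 8), (28, 17, 11)]
200 [(34, 18, 10), (25, 12, 5)]
203 [(28, 14, 8), (27, 14, 7)]
206 [(61, 32, 19), (49, 25, 13)]
209 [(70, 36, 19), (75, 38, 20)]
212 [(68, 34, 17), (78, 40, 23)]
215 [(70, 36, 19), (77, 39, 21)]
218 [(75, 38, 20), (81, 42, 23)]
221 [(77, 40, 22), (83, 42, 22)]
224 [(78, 39, 21), (81, 41, 22)]
227 [(159, 92, 40), (123, 69, 31)]
230 [(177, 103, 46), (147, 85, 37)]
186 0
190 0
194 0
198 0
202 [297 354]
206 [296 356]
210 [296 356]
214 [296 355]
218 [296 355]
222 [296 355]
226 [299 355]
```

```bash
python3 -m creep '[[[0.12,-0.05,-0.4,-0.1,-0.3],[0.05,-0.05,-0.7,0,-0.3],[0,0,-0.5,0,-0.3],[0,0,0,0,-0.3]]]'; python3 st.py 558.3 -190.2
```

```text
clock: 9.72
eef_pos: [510.4, -179.5, 324.3]
eef_rot: [0.545, 0.449, -0.52, 0.481]
force: [-0.2, 0.3, -0.3]
opening: 0.648
t 9.72 [ 510.44 -179.48  324.29] jaw-90 -187.7 r 49.1 a 167.4 F [-0.21  0.3  -0.28] M [-0.05  0.06 -0.02] op 0.648 j6 1.20
```

```bash
python3 -m creep '[[[-0.13,-0.12,-0.1,0,-0.3],[0,0,-0.2,0,-0.3],[0,0,0,0,-0.3]]]'; python3 st.py 558.3 -190.2;
```

```text
clock: 9.97
eef_pos: [505.9, -181.8, 313.9]
eef_rot: [0.545, 0.45, -0.518, 0.483]
force: [-0.3, 0.1, -0.9]
opening: 0.649
t 9.97 [ 505.93 -181.76  313.89] jaw-90 -187.4 r 53.0 a 170.8 F [-0.28  0.08 -0.86] M [0.03 0.04 0.01] op 0.649 j6 1.18
```

```bash
python3 -m creep '[[[0,-0.04,-0.4,-0.1,-0.3],[0,-0.02,-0.4,0,-0.3],[0,0,-0.25,0,-0.3],[0,0,-0.1,0,-0.3],[0,0,0,0,-0.3]]]'; python3 st.py 558.3 -190.2;
```

```text
clock: 10.38
eef_pos: [508.9, -184.3, 273.0]
eef_rot: [0.548, 0.443, -0.518, 0.484]
force: [-0.0, 0.0, -0.2]
opening: 0.65
t 10.38 [ 508.87 -184.27  272.95] jaw-90 -188.0 r 49.8 a 173.2 F [-0.04  0.02 -0.18] M [ 0.06 -0.02 -0.01] op 0.650 j6 1.19
```

```bash
python3 -m creep '[[[-0.09,0.02,0,0,-0.3],[0,0,0,0,-0.1],[0,0,0,0,0],[0,0,0,0,0.1],[0,0,0,0,0.2],[0,0,0,0,0.3],[0,0,0,0,0.4]]]'; python3 st.py 558.3 -190.2;python3 -m creep '[[[0,0,0,0,1],[0,0,0,0,1],[0,0,0,0,1]]]'; python3 st.py 558.3 -190.2
```

```text
clock: 10.97
eef_pos: [506.4, -183.9, 276.9]
eef_rot: [0.549, 0.441, -0.517, 0.486]
force: [0.2, 0.3, -0.7]
opening: 0.457
t 10.97 [ 506.44 -183.94  276.91] jaw-90 -188.0 r 52.2 a 173.1 F [ 0.22  0.31 -0.65] M [ 0.01  0.05 -0.01] op 0.457 j6 1.18
clock: 11.22
eef_pos: [506.4, -184.0, 276.7]
eef_rot: [0.549, 0.442, -0.517, 0.486]
force: [0.3, 1.0, -0.9]
opening: 0.456
t 11.22 [ 506.36 -183.96  276.68] jaw-90 -188.0 r 52.3 a 173.2 F [ 0.31  1.   -0.93] M [0.04 0.08 0.  ] op 0.456 j6 1.18
```

```bash
python3 -m creep '[[[0,0,0.05,0,1],[0,0,0.03,0,1],[0,0,0,0,1]]]'; python3 st.py 558.3 -190.2;python3 -m creep '[[[0,0,0.03,0,1],[0,0,0,0,1]]]'; python3 st.py 558.3 -190.2; python3 - <<'E'
from h import *
snap('wrist','w8')
import cv2
im=cv2.imread('pics/w8.png'); snap('scene','s8'); s=cv2.imread('pics/s8.png')[180:260,220:320]
cv2.imwrite('pics/c8.png',np.hstack([im[60:400,120:520],cv2.resize(s,(400,340),interpolation=cv2.INTER_CUBIC)]))
E
```

```text
clock: 11.47
eef_pos: [506.2, -183.9, 279.8]
eef_rot: [0.549, 0.442, -0.518, 0.486]
force: [0.3, -0.4, -1.2]
opening: 0.46
t 11.47 [ 506.2  -183.9   279.79] jaw-90 -188.0 r 52.5 a 173.1 F [ 0.26 -0.37 -1.2 ] M [-0.06  0.1  -0.01] op 0.460 j6 1.18
clock: 11.63
eef_pos: [506.3, -183.9, 281.2]
eef_rot: [0.549, 0.442, -0.517, 0.486]
force: [0.6, -0.5, -1.2]
opening: 0.456
t 11.63 [ 506.27 -183.93  281.24] jaw-90 -188.0 r 52.4 a 173.1 F [ 0.59 -0.51 -1.22] M [ 0.07  0.05 -0.02] op 0.456 j6 1.18
```

View pics/c8.png

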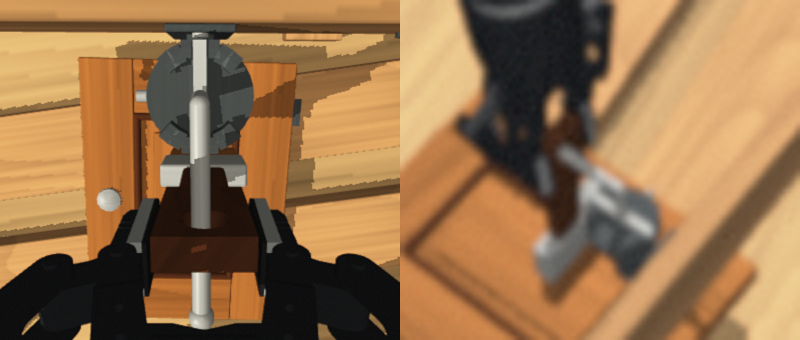

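The crop shows the rod at column 201, central in the handle (160–258), with the pads closed on both sides of it. I'll slide it off along the rod, rising with it.

```bash
python3 -m creep '[[[-0.35,0.05,0.025,0,1],[-0.35,0.05,0.025,0,1],[0,0,0,0,1]]]'; python3 st.py 558.3 -190.2
```

```text
clock: 11.98
eef_pos: [477.7, -179.7, 282.6]
eef_rot: [0.548, 0.442, -0.517, 0.486]
force: [-1.6, 0.2, -1.7]
opening: 0.457
t 11.98 [ 477.71 -179.72  282.64] jaw-90 -187.9 r 81.3 a 172.6 F [-1.58  0.17 -1.65] M [-0.02  0.03 -0.02] op 0.457 j6 1.16
```

```bash
python3 -m creep '[[[-0.3,0.04,0.03,0,1],[-0.3,0.04,0.02,0,1],[0,0,0,0,1]]]'; python3 st.py 558.3 -190.2;python3 -m creep '[[[-0.5,0.07,0.01,0,1],[-0.4,0.05,0.02,0,1],[0,0,0,0,1]]]'; python3 st.py 558.3 -190.2
```

```text
clock: 12.23
eef_pos: [453.9, -176.6, 284.8]
eef_rot: [0.549, 0.442, -0.517, 0.486]
force: [0.3, 0.6, -1.2]
opening: 0.457
t 12.23 [ 453.88 -176.64  284.78] jaw-90 -188.0 r 105.3 a 172.6 F [ 0.34  0.63 -1.16] M [0.   0.05 0.03] op 0.457 j6 1.14
clock: 12.48
eef_pos: [419.2, -172.4, 286.2]
eef_rot: [0.549, 0.441, -0.517, 0.487]
force: [0.2, -0.4, -1.1]
opening: 0.461
t 12.48 [ 419.19 -172.35  286.23] jaw-90 -188.0 r 140.2 a 172.7 F [ 0.19 -0.41 -1.07] M [-0.02 -0.    0.02] op 0.461 j6 1.10
```

```bash
python3 -m creep '[[[0,0.6,0,-0.3,1],[0.1,0.9,0,-0.4,1],[0.1,0.9,0,-0.4,1],[0.1,0.9,0,0,1],[0.1,0.9,0,0,1],[0.1,0.9,0,0,1],[0.1,0.9,0,0,1],[0,0.5,0,0,1]]]'; python3 -m creep '[[[0,0,0,0,1]]]'; python3 st.py 595.7 72.5; python3 - <<'E'
from h import *
snap('wrist','w9');im=cv2.imread('pics/w9.png')
m=((im[:,:,2]<120)&(im[:,:,2]>18)&(im[:,:,2]>im[:,:,0]*2.2)).astype(np.uint8)
for y in range(210,330,6):
  x=np.where(m[y,230:420])[0]+230
  print(y,len(x),x[[0,-1]] if len(x) else 0,end=' | ')
print()
for y in (60,90,120,150,180,200):
  g=im[y].astype(int);w=np.where((g.min(1)>110)&(g.max(1)-g.min(1)<25))[0];print(y,w[:1],w[-1:],len(w))
E
```

```text
clock: 13.15
eef_pos: [452.7, 93.8, 289.6]
eef_rot: [0.583, 0.398, -0.544, 0.454]
force: [-0.1, -0.2, -1.0]
opening: 0.46
clock: 13.23
eef_pos: [453.6, 98.0, 289.8]
eef_rot: [0.582, 0.4, -0.542, 0.455]
force: [-0.5, -0.1, -0.7]
opening: 0.458
t 13.23 [453.62  97.95 289.78] jaw-90 -195.5 r 144.3 a 169.8 F [-0.55 -0.07 -0.66] M [-0.04  0.04  0.02] op 0.458 j6 1.89
210 78 [292 419] | 216 27 [383 409] | 222 21 [366 386] | 228 32 [307 339] | 234 42 [303 344] | 240 46 [275 345] | 246 60 [253 346] | 252 111 [236 363] | 258 114 [230 373] | 264 89 [279 367] | 270 93 [250 398] | 276 95 [277 405] | 282 99 [240 372] | 288 103 [273 375] | 294 107 [271 377] | 300 110 [232 378] | 306 109 [270 378] | 312 108 [270 377] | 318 108 [270 377] | 324 108 [270 377] | 
60 [283] [296] 14
90 [283] [297] 15
120 [284] [297] 14
150 [284] [492] 27
180 [] [] 0
200 [] [] 0
```

```bash
python3 -c "
from h import *
np.set_printoptions(precision=1,suppress=True)
f='w9';im=cv2.imread('pics/w9.png')
for z in (285,290,295,300,305,310):
  print(z,[np.hypot(*(plane(f,269.5,y,z)-plane(f,378,y,z))[:2]).round(1) for y in (306,324)],(plane(f,269.5,314,z)+plane(f,378,314,z))[:2]/2)
print(plane(f,290,60,277.5),plane(f,290.5,120,280))
for y in range(0,200,8):
  g=im[y,250:330].astype(int);w=np.where((g.min(1)>80)&(g.max(1)-g.min(1)<25))[0]+250;print(y,w[:1],w[-1:],end=' ')
"

```

```text
285 [np.float64(45.4), np.float64(45.9)] [442.9 100.2]
290 [np.float64(43.7), np.float64(44.2)] [445.5  99.5]
295 [np.float64(42.1), np.float64(42.6)] [448.2  98.8]
300 [np.float64(40.4), np.float64(40.9)] [450.9  98.1]
305 [np.float64(38.7), np.float64(39.2)] [453.5  97.3]
310 [np.float64(37.1), np.float64(37.5)] [456.2  96.6]
[544.3  85.5 277.5] [522.9  91.4 280. ]
0 [280] [303] 8 [280] [303] 16 [281] [298] 24 [282] [299] 32 [282] [299] 40 [282] [299] 48 [282] [299] 56 [283] [299] 64 [283] [299] 72 [283] [299] 80 [283] [299] 88 [283] [299] 96 [283] [300] 104 [283] [299] 112 [284] [300] 120 [284] [300] 128 [284] [300] 136 [284] [300] 144 [284] [300] 152 [282] [301] 160 [281] [303] 168 [285] [301] 176 [] [] 184 [] [] 192 [] []
```

```bash
python3 -m creep '[[[0,0.2,-0.1,0,1],[0,0.1,-0.06,0.08,1],[0,0,0,0,1],[0,0,0,0,1]]]'; python3 st.py 595.7 72.5; python3 - <<'E'
from h import *
snap('wrist','w10');im=cv2.imread('pics/w10.png');f='w10'
np.set_printoptions(precision=1,suppress=True)
L=[]
for y in range(0,230,8):
  g=im[y,250:400].astype(int);w=np.where((g.min(1)>80)&(g.max(1)-g.min(1)<25))[0]+250
  if len(w): print(y,w[0],w[-1],end=' ')
E
```

```text
clock: 13.62
eef_pos: [455.7, 107.7, 282.4]
eef_rot: [0.581, 0.401, -0.541, 0.458]
force: [1.0, 1.4, -0.3]
opening: 0.456
t 13.62 [455.65 107.66 282.38] jaw-90 -195.2 r 144.4 a 165.9 F [ 0.98  1.42 -0.29] M [0.03 0.04 0.01] op 0.456 j6 1.91
0 308 328 8 308 327 16 309 327 24 309 327 32 309 327 40 309 327 48 309 327 56 309 327 64 309 327 72 309 327 80 309 327 88 309 327 96 309 327 104 309 327 112 309 327 120 310 327 128 310 327 136 310 327 144 310 327 152 307 328 160 306 330 168 309 328 224 286 286
```

```bash
python3 -c "
from h import *
from scipy.spatial.transform import Rotation as R
o=bot.get_obs();M=R.from_quat(o['eef_rot']).as_matrix();p=np.array(o['eef_pos'])
for uv,z in (((318,160),281),((318.2,80),278.5),((318,20),276)):
  b=plane('w10',*uv,z);print(b.round(1),(M.T@(b-p)).round(2))
print(M.round(2))
h=plane('w10',323.75,314,295);print((M.T@(h-p)).round(2))
"

```

```text
[507.9  95.1 281. ] [ 6.54 53.37 -1.72]
[535.6  87.4 278.5] [11.83 81.69 -1.62]
[555.6  82.1 276. ] [ 16.35 102.09  -1.67]
[[ 0.09  0.96 -0.26]
 [-0.03 -0.26 -0.97]
 [-1.    0.1   0.  ]]
[-12.77  -0.08   0.46]
```

```bash
python3 -m creep '[[[0.4,-0.08,0.03,0,1],[0.45,-0.11,0.01,0,1],[0,0,0,0,1]]]'; python3 st.py 595.7 72.5;python3 - <<'E'
from h import *
from scipy.spatial.transform import Rotation as R
snap('wrist','w11');im=cv2.imread('pics/w11.png')
o=bot.get_obs();M=R.from_quat(o['eef_rot']).as_matrix();p=np.array(o['eef_pos'])
for y in (20,60,100,140,180,200,212,220,228,236,244,252,260):
  g=im[y,290:360].astype(int);w=np.where((g.min(1)>80)&(g.max(1)-g.min(1)<25))[0]+290
  if len(w): print(y,w[0],w[-1],end=' ')
b=plane('w11',318,160,277);print((M.T@(b-p)).round(2))
E
```

```text
clock: 13.92
eef_pos: [490.2, 97.3, 284.0]
eef_rot: [0.581, 0.399, -0.542, 0.457]
force: [-0.6, -0.7, -0.8]
opening: 0.454
t 13.92 [490.17  97.3  283.97] jaw-90 -195.4 r 108.4 a 166.8 F [-0.57 -0.69 -0.83] M [-0.03  0.04 -0.01] op 0.454 j6 1.89
20 305 324 60 305 324 100 306 324 140 306 324 180 307 324 200 308 324 212 309 324 220 309 324 228 290 359 236 290 359 244 290 359 252 307 326 260 314 320 [11.92 53.82 -1.64]
```

```bash
python3 -m creep '[[[0.01,0.06,0,0.0,1],[0.15,-0.04,0,0,1],[0.15,-0.04,0,0,1],[0,0,0,0,1]]]'; python3 st.py 595.7 72.5; python3 - <<'E'
from h import *
from scipy.spatial.transform import Rotation as R
snap('wrist','w12');im=cv2.imread('pics/w12.png')
for y in (20,60,100,140,180,200):
  g=im[y,290:360].astype(int);w=np.where((g.min(1)>80)&(g.max(1)-g.min(1)<25))[0]+290
  if len(w): print(y,w[0],w[-1],end=' ')
E
```

```text
clock: 14.3
eef_pos: [500.2, 95.9, 283.5]
eef_rot: [0.581, 0.4, -0.544, 0.455]
force: [0.2, 0.3, -1.0]
opening: 0.454
t 14.30 [500.21  95.87 283.47] jaw-90 -195.5 r 98.3 a 166.2 F [ 0.17  0.33 -1.03] M [-0.02  0.06 -0.01] op 0.454 j6 1.89
20 312 326 60 308 327 100 308 339 140 310 327 180 310 327 200 311 327
```

```bash
python3 -m creep '[[[0.2,-0.04,0,0,1],[0.2,-0.05,0,0,1],[0,0,0,0,1]]]'; python3 st.py 595.7 72.5; python3 -m creep '[[[0.3,-0.08,-0.02,0,1],[0.3,-0.08,-0.02,0,1],[0,0,0,0,1]]]'; python3 st.py 595.7 72.5
```

```text
clock: 14.6
eef_pos: [516.7, 92.4, 283.5]
eef_rot: [0.581, 0.4, -0.543, 0.455]
force: [0.5, 0.6, -1.5]
opening: 0.458
t 14.60 [516.68  92.42 283.52] jaw-90 -195.5 r 81.5 a 165.9 F [ 0.47  0.58 -1.45] M [-0.03  0.05  0.04] op 0.458 j6 1.88
clock: 14.85
eef_pos: [542.3, 85.8, 281.8]
eef_rot: [0.581, 0.4, -0.543, 0.455]
force: [0.7, 0.4, -0.7]
opening: 0.456
t 14.85 [542.32  85.79 281.84] jaw-90 -195.4 r 55.0 a 166.0 F [ 0.7   0.45 -0.74] M [ 0.08 -0.   -0.03] op 0.456 j6 1.86
```

```bash
python3 -m creep '[[[0.1,-0.03,-0.03,0,1],[0,0,-0.04,0,1],[0,0,0,0,1]]]'; python3 st.py 595.7 72.5; python3 -m creep '[[[0,0,-0.04,0,1],[0,0,0,0,1]]]'; python3 st.py 595.7 72.5;  python3 -m creep '[[[0,0,-0.025,0,1],[0,0,0,0,1]]]'; python3 st.py 595.7 72.5
```

```text
clock: 15.1
eef_pos: [546.7, 84.4, 278.2]
eef_rot: [0.58, 0.401, -0.544, 0.455]
force: [-0.3, -0.9, -1.4]
opening: 0.462
t 15.10 [546.72  84.41 278.24] jaw-90 -195.5 r 50.4 a 166.3 F [-0.28 -0.9  -1.43] M [0.08 0.11 0.06] op 0.462 j6 1.86
clock: 15.27
eef_pos: [546.1, 84.6, 276.1]
eef_rot: [0.58, 0.401, -0.544, 0.455]
force: [-0.4, 0.1, -2.1]
opening: 0.457
t 15.27 [546.06  84.55 276.13] jaw-90 -195.5 r 51.1 a 166.4 F [-0.44  0.14 -2.07] M [0.01 0.02 0.02] op 0.457 j6 1.86
clock: 15.43
eef_pos: [546.1, 84.7, 275.8]
eef_rot: [0.58, 0.401, -0.544, 0.455]
force: [-0.2, 0.4, -1.2]
opening: 0.457
t 15.43 [546.07  84.7  275.83] jaw-90 -195.5 r 51.1 a 166.2 F [-0.22  0.38 -1.22] M [ 0.    0.04 -0.03] op 0.457 j6 1.86
```

```bash
python3 -m creep '[[[0,0,-0.05,0,1],[0,0,0,0,1],[0,0,0,0,1]]]'; python3 st.py 595.7 72.5; python3 -m creep '[[[0,0,-0.05,0,1],[0,0,0,0,1],[0,0,0,0,1]]]'; python3 st.py 595.7 72.5
```

```text
clock: 15.68
eef_pos: [546.3, 84.9, 276.1]
eef_rot: [0.581, 0.4, -0.543, 0.456]
force: [0.4, 0.2, -1.1]
opening: 0.454
t 15.68 [546.3   84.91 276.11] jaw-90 -195.4 r 50.9 a 165.9 F [ 0.44  0.16 -1.12] M [0.04 0.07 0.02] op 0.454 j6 1.86
clock: 15.93
eef_pos: [546.6, 85.0, 275.7]
eef_rot: [0.581, 0.4, -0.542, 0.456]
force: [-0.7, -0.5, -0.9]
opening: 0.457
t 15.93 [546.56  85.03 275.73] jaw-90 -195.4 r 50.7 a 165.7 F [-0.73 -0.45 -0.9 ] M [ 0.01  0.07 -0.06] op 0.457 j6 1.86
```

```bash
python3 -m creep '[[[0,0,0,0,0.05],[0,0,0,0,0],[0,0,0,0,-0.1],[0,0,0,0,-0.2],[0,0,0,0,-0.3],[0,0,0,0,-0.3],[0,0,0,0,-0.3]]]'; python3 st.py 595.7 72.5; python3 - <<'E'
from h import *
snap('wrist','w13')
im=cv2.imread('pics/w13.png')
m=((im[:,:,2]<120)&(im[:,:,2]>18)&(im[:,:,2]>im[:,:,0]*2.2)).astype(np.uint8)
for y in range(270,345,6):
  x=np.where(m[y,260:390])[0]+260
  print(y,len(x),x[[0,-1]] if len(x) else 0,end=' | ')
E
```

```text
clock: 16.52
eef_pos: [546.0, 85.1, 273.6]
eef_rot: [0.581, 0.4, -0.543, 0.456]
force: [0.1, 0.8, -0.3]
opening: 0.651
t 16.52 [546.02  85.1  273.56] jaw-90 -195.4 r 51.3 a 165.8 F [ 0.14  0.83 -0.34] M [ 0.02 -0.01  0.04] op 0.651 j6 1.86
270 72 [278 389] | 276 76 [260 372] | 282 80 [260 374] | 288 86 [260 376] | 294 112 [269 385] | 300 119 [268 386] | 306 113 [268 380] | 312 112 [268 379] | 318 112 [268 379] | 324 115 [265 379] | 330 119 [260 378] | 336 2 [260 261] | 342 0 0 |
```

```bash
python3 -m creep '[[[0,0,0.2,0,-0.3],[0,0,0.5,0,-0.3],[0,0,0.8,0,-0.3],[0,0,0.9,0,-0.3],[0,0,0.3,0,-0.3],[0,0,0,0,-0.3]]]'; python3 st.py 595.7 72.5; python3 - <<'E'
from h import *
snap('wrist','w14')
im=cv2.imread('pics/w14.png');f='w14'
m=((im[:,:,2]<120)&(im[:,:,2]>18)&(im[:,:,2]>im[:,:,0]*2.2)).astype(np.uint8)
for y in range(170,280,6):
  x=np.where(m[y,270:380])[0]+270
  print(y,len(x),x[[0,-1]] if len(x) else 0,end=' | ')
print(proj(f,[547.3,85.3,290.5]),proj(f,[507.5,95.3,281]))
E
```

```text
clock: 17.07
eef_pos: [543.1, 85.0, 385.5]
eef_rot: [0.579, 0.402, -0.545, 0.454]
force: [0.4, -0.9, -0.1]
opening: 0.653
t 17.07 [543.08  85.03 385.5 ] jaw-90 -195.4 r 54.1 a 166.6 F [ 0.39 -0.92 -0.06] M [0.01 0.   0.04] op 0.653 j6 1.85
170 0 0 | 176 11 [289 307] | 182 12 [277 288] | 188 0 0 | 194 0 0 | 200 15 [308 336] | 206 37 [297 346] | 212 45 [293 350] | 218 60 [292 351] | 224 60 [292 351] | 230 60 [292 351] | 236 0 0 | 242 0 0 | 248 0 0 | 254 3 [374 379] | 260 25 [346 379] | 266 32 [330 366] | 272 21 [300 343] | 278 25 [281 314] | [319.6937634  222.93316953] [321.19496881 275.15418099]
```

```bash
python3 -m creep '[[[-0.1,-0.6,0,0.3,0.2],[-0.2,-0.9,0,0.4,0.2],[-0.2,-0.9,0,0.4,0.2],[-0.2,-0.9,0,0.15,0.2],[-0.2,-0.9,0,0,0.2],[-0.2,-0.9,0,0,0.2],[-0.2,-0.9,0,0,0.2],[-0.05,-0.5,0,0,0.2]]]'; python3 -m creep '[[[0,0,0,0,0.2]]]'; python3 st.py 558.3 -190.2
```

```text
clock: 17.78
eef_pos: [482.0, -177.7, 374.4]
eef_rot: [0.546, 0.449, -0.511, 0.489]
force: [0.9, 0.7, -1.3]
opening: 0.402
clock: 17.87
eef_pos: [480.5, -181.1, 372.4]
eef_rot: [0.546, 0.449, -0.513, 0.487]
force: [0.2, -0.1, -1.0]
opening: 0.397
t 17.87 [ 480.49 -181.13  372.38] jaw-90 -187.1 r 78.3 a 173.4 F [ 0.25 -0.11 -0.98] M [ 0.01  0.03 -0.01] op 0.397 j6 1.15
```

```bash
python3 -m creep '[[[0.1,0,-0.4,-0.1,0.2],[0.1,0,-0.6,0,0.2],[0,0,-0.3,0,0.2],[0,0,0,0,0.2]]]'; python3 st.py 558.3 -190.2; python3 - <<'E'
from h import *
snap('wrist','w15');im=cv2.imread('pics/w15.png');f='w15'
for y in range(60,330,15):
  g=im[y,290:360].astype(int);w=np.where((g.min(1)>85)&(g.max(1)-g.min(1)<25))[0]+290
  if len(w): print(y,w[0],w[-1],end=' | ')
for r in (10,40,65,90): print(r,proj(f,[558.3-.990*r,-190.2+.139*r,275+r/15]))
E
```

```text
clock: 18.2
eef_pos: [486.7, -180.8, 314.5]
eef_rot: [0.55, 0.446, -0.517, 0.481]
force: [-0.4, 0.6, -0.2]
opening: 0.396
t 18.20 [ 486.71 -180.75  314.51] jaw-90 -188.0 r 72.2 a 172.5 F [-0.4   0.6  -0.16] M [0.04 0.05 0.07] op 0.396 j6 1.17
60 315 326 | 75 316 327 | 90 316 327 | 105 316 326 | 120 313 327 | 135 313 327 | 150 313 327 | 165 314 327 | 180 314 327 | 195 315 328 | 210 315 327 | 225 315 327 | 240 317 327 | 255 318 327 | 270 315 328 | 285 316 328 | 300 313 330 | 10 [321.49812354 132.81963682]
40 [321.52113193 196.7541659 ]
65 [321.53925512 247.11392995]
90 [321.55649757 295.02638135]
```

```bash
python3 -m creep '[[[0.05,0,-0.35,0,0.2],[0.05,0,-0.35,0,0.2],[0,0,-0.2,0,0.2],[0,0,-0.05,0,0.2],[0,0,0,0,0.2]]]'; python3 st.py 558.3 -190.2; python3 -m creep '[[[0,0,0,0,0.4],[0,0,0,0,0.6],[0,0,0,0,0.8],[0,0,0,0,1],[0,0,0,0,1],[0,0,0,0,1],[0,0,0,0,1]]]'; python3 st.py 558.3 -190.2
```

```text
clock: 18.67
eef_pos: [492.4, -178.0, 278.4]
eef_rot: [0.549, 0.447, -0.515, 0.483]
force: [0.7, 0.5, 0.4]
opening: 0.398
t 18.67 [ 492.36 -177.96  278.37] jaw-90 -187.7 r 67.1 a 169.5 F [0.74 0.52 0.35] M [-0.01  0.04  0.01] op 0.398 j6 1.17
clock: 19.25
eef_pos: [493.0, -179.5, 281.8]
eef_rot: [0.549, 0.444, -0.516, 0.485]
force: [0.0, -0.9, -1.1]
opening: 0.066
t 19.25 [ 492.97 -179.46  281.76] jaw-90 -187.8 r 66.2 a 170.7 F [ 0.05 -0.93 -1.13] M [-0.09  0.1  -0.07] op 0.066 j6 1.17
```

```bash
python3 -m creep '[[[0,0,0.07,0,1],[0,0,0.07,0,1],[0,0,0.05,0,1],[0,0,0,0,1]]]'; python3 st.py 558.3 -190.2; python3 -m creep '[[[0,0,0.06,0,1],[0,0,0.03,0,1],[0,0,0,0,1],[0,0,0,0,1]]]'; python3 st.py 558.3 -190.2
```

```text
clock: 19.58
eef_pos: [493.0, -179.5, 289.9]
eef_rot: [0.549, 0.444, -0.516, 0.484]
force: [-0.3, -0.8, -2.0]
opening: 0.066
t 19.58 [ 493.   -179.46  289.91] jaw-90 -187.8 r 66.2 a 170.7 F [-0.26 -0.83 -2.01] M [-0.19  0.14 -0.14] op 0.066 j6 1.17
clock: 19.92
eef_pos: [493.0, -179.5, 294.1]
eef_rot: [0.549, 0.444, -0.516, 0.485]
force: [-0.9, -0.9, -2.3]
opening: 0.061
t 19.92 [ 492.95 -179.47  294.1 ] jaw-90 -187.8 r 66.2 a 170.7 F [-0.89 -0.89 -2.32] M [-0.14  0.08 -0.07] op 0.061 j6 1.17
```

```bash
python3 -m creep '[[[-0.02,-0.165,0,0.95,1],[0,-0.165,0,0.95,1],[0,0,0,0,1]]]'; python3 st.py 558.3 -190.2; python3 -m creep '[[[0.015,-0.165,0,0.95,1],[0.03,-0.165,0,0.95,1],[0.045,-0.16,0,0.95,1],[0.06,-0.155,0,0.95,1],[0,0,0,0,1]]]'; python3 st.py 558.3 -190.2
```

```text
clock: 20.17
eef_pos: [492.3, -193.4, 294.3]
eef_rot: [0.5, 0.498, -0.463, 0.536]
force: [0.3, -1.5, -2.4]
opening: 0.063
t 20.17 [ 492.31 -193.42  294.34] jaw-90 -175.9 r 66.1 a -177.2 F [ 0.32 -1.46 -2.43] M [-0.24  0.   -0.09] op 0.063 j6 0.93
clock: 20.58
eef_pos: [499.2, -219.1, 294.3]
eef_rot: [0.391, 0.588, -0.346, 0.618]
force: [-0.6, -0.1, -1.3]
opening: 0.065
t 20.58 [ 499.25 -219.06  294.34] jaw-90 -152.8 r 65.7 a -154.0 F [-0.59 -0.07 -1.28] M [-0.19  0.13 -0.04] op 0.065 j6 0.48
```

```bash
python3 -m creep '[[[0.08,-0.145,0,0.95,1],[0.093,-0.136,0,0.95,1],[0.106,-0.126,0,0.95,1],[0.118,-0.115,0,0.95,1],[0.13,-0.103,0,0.95,1],[0,0,0,0,1]]]'; python3 st.py 558.3 -190.2; python3 -m creep '[[[0.14,-0.09,0,0.95,1],[0.147,-0.075,0,0.95,1],[0.154,-0.06,0,0.95,1],[0,0,0,0,1]]]'; python3 st.py 558.3 -190.2
```

```text
clock: 21.08
eef_pos: [520.3, -243.3, 293.8]
eef_rot: [0.235, 0.666, -0.185, 0.683]
force: [-0.4, -0.5, -2.5]
opening: 0.064
t 21.08 [ 520.3  -243.29  293.82] jaw-90 -124.6 r 65.3 a -125.6 F [-0.39 -0.51 -2.52] M [-0.31  0.05 -0.04] op 0.064 j6 -0.03
clock: 21.42
eef_pos: [537.3, -251.8, 293.5]
eef_rot: [0.136, 0.694, -0.086, 0.702]
force: [-1.4, -1.7, -1.2]
opening: 0.067
t 21.42 [ 537.28 -251.82  293.51] jaw-90 -108.1 r 65.1 a -108.8 F [-1.42 -1.7  -1.2 ] M [-0.49  0.08  0.03] op 0.067 j6 -0.31
```

```bash
python3 -m creep '[[[0.145,-0.04,0,0.8,1],[0.07,-0.015,0,0.4,1],[0,0,0,0,1]]]'; python3 st.py 558.3 -190.2; python3 -m creep '[[[0,0,-0.1,0,1],[0,0,-0.1,0,1],[0,0,-0.06,0,1],[0,0,0,0,1]]]'; python3 st.py 558.3 -190.2
```

```text
clock: 21.67
eef_pos: [544.3, -253.7, 293.1]
eef_rot: [0.096, 0.702, -0.048, 0.704]
force: [-0.5, -3.2, -2.1]
opening: 0.067
t 21.67 [ 544.35 -253.72  293.15] jaw-90 -101.7 r 65.0 a -102.4 F [-0.46 -3.16 -2.14] M [-0.46  0.06  0.02] op 0.067 j6 -0.41
clock: 22.0
eef_pos: [543.3, -253.4, 282.0]
eef_rot: [0.1, 0.701, -0.054, 0.704]
force: [0.2, -2.5, -0.7]
opening: 0.067
t 22.00 [ 543.25 -253.44  282.03] jaw-90 -102.5 r 65.0 a -103.4 F [ 0.22 -2.54 -0.69] M [-0.49 -0.14 -0.04] op 0.067 j6 -0.40
```

```bash
python3 -m creep '[[[0,0,0,0,0.74],[0,0,0,0,0.74],[0,0,0,0,0.74],[0,0,-0.06,0,0.74]]]'; python3 st.py 558.3 -190.2; python3 -m creep '[[[0.06,-0.01,0,0.3,0.74],[0.06,-0.01,0,0.3,0.74],[0.06,-0.01,0,0.1,0.74]]]'; python3 st.py 558.3 -190.2
```

```text
clock: 22.33
eef_pos: [543.7, -251.0, 280.9]
eef_rot: [0.102, 0.7, -0.053, 0.704]
force: [0.5, -0.0, -0.1]
opening: 0.127
t 22.33 [ 543.71 -251.01  280.85] jaw-90 -102.6 r 62.5 a -103.5 F [ 0.52 -0.02 -0.11] M [-0.08 -0.02  0.03] op 0.127 j6 -0.39
clock: 22.58
eef_pos: [550.7, -251.0, 280.8]
eef_rot: [0.076, 0.704, -0.025, 0.706]
force: [-0.3, 0.7, 0.3]
opening: 0.131
t 22.58 [ 550.73 -251.    280.78] jaw-90 -98.2 r 61.3 a -97.1 F [-0.3   0.72  0.31] M [-0.05  0.2   0.01] op 0.131 j6 -0.46
```

```bash
python3 -m creep '[[[0.04,0,0,0,0.74],[0,0,0,0,0.74]]]'; python3 st.py 558.3 -190.2; python3 -m creep '[[[0.04,0,0,0,0.74]]]'; python3 st.py 558.3 -190.2;python3 -m creep '[[[0.04,0,0,0,0.74]]]'; python3 st.py 558.3 -190.2
```

```text
clock: 22.75
eef_pos: [550.7, -251.0, 280.6]
eef_rot: [0.076, 0.706, -0.026, 0.704]
force: [-0.3, -0.4, -0.0]
opening: 0.128
t 22.75 [ 550.68 -250.97  280.57] jaw-90 -98.3 r 61.2 a -97.1 F [-0.33 -0.44 -0.01] M [-0.12  0.11  0.06] op 0.128 j6 -0.46
clock: 22.83
eef_pos: [551.1, -251.0, 280.5]
eef_rot: [0.076, 0.707, -0.026, 0.702]
force: [-6.4, -0.6, 1.9]
opening: 0.13
t 22.83 [ 551.14 -251.02  280.49] jaw-90 -98.3 r 61.2 a -96.7 F [-6.4  -0.61  1.89] M [-0.13  1.13  0.11] op 0.130 j6 -0.46
clock: 22.92
eef_pos: [551.1, -251.1, 280.4]
eef_rot: [0.077, 0.709, -0.026, 0.701]
force: [-7.3, -0.7, 3.2]
opening: 0.129
t 22.92 [ 551.15 -251.05  280.39] jaw-90 -98.3 r 61.3 a -96.7 F [-7.32 -0.72  3.2 ] M [0.01 1.16 0.06] op 0.129 j6 -0.46
```

```bash
python3 -m creep '[[[-0.04,0,0,0,0.6],[0,0,0,0,0.4],[0,0,0,0,0.2],[0,0,0,0,0],[0,0,0,0,-0.2],[0,0,0,0,-0.2],[0,0,0.3,0,-0.2],[0,0,0.6,0,-0.2]]]'; python3 -m creep '[[[0,0,0.8,0,-0.2],[0,0,0.8,0,-0.2],[-0.3,0,0.3,0,-0.2],[-0.4,0,0.1,0,-0.2],[0,0,0,0,-0.2]]]'; python3 st.py 558.3 -190.2; python3 - <<'E'
from h import *
snap('wrist','w16');snap('scene','s16');snap('top','t16')
f=lambda n,y,x,h,w:cv2.resize(cv2.imread(f'pics/{n}.png')[y:y+h,x:x+w],(400,300),interpolation=cv2.INTER_CUBIC)
w=cv2.imread('pics/w16.png')
cv2.imwrite('pics/c16.png',np.vstack([np.hstack([cv2.resize(w,(400,300)),f('w16',60,250,150,200)]),np.hstack([f('s16',130,220,120,160),f('t16',160,270,105,140)])]))
E
```

```text
clock: 23.58
eef_pos: [549.4, -248.7, 311.9]
eef_rot: [0.08, 0.71, -0.024, 0.699]
force: [0.7, 0.2, -0.3]
opening: 0.597
clock: 24.0
eef_pos: [522.6, -248.9, 405.3]
eef_rot: [0.077, 0.706, -0.026, 0.703]
force: [0.5, -0.4, 0.6]
opening: 0.605
t 24.00 [ 522.56 -248.87  405.33] jaw-90 -98.3 r 68.7 a -121.3 F [ 0.46 -0.37  0.61] M [-0.04 -0.   -0.02] op 0.605 j6 -0.47
```

View pics/c16.png

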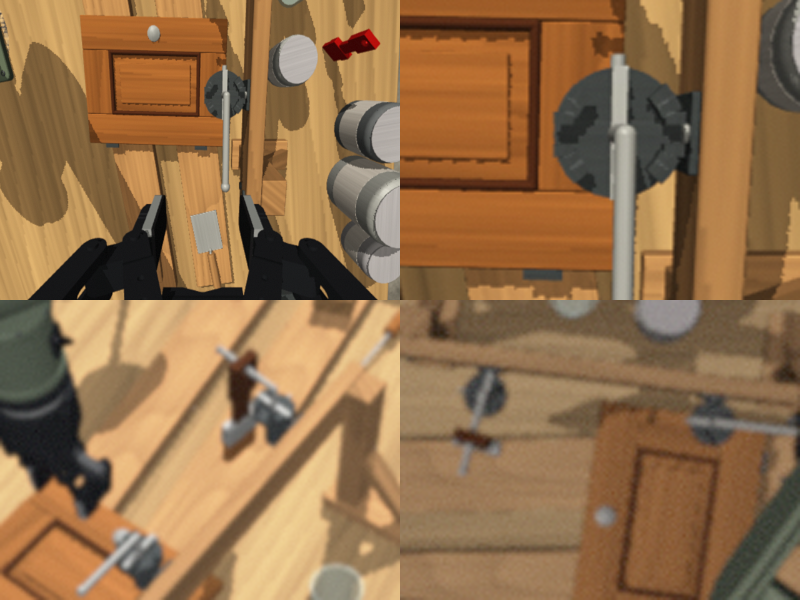

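The last picture shows the brush hanging by its hole on the swung-out spare hook and the emptied arm lying along the rail. One numeric check of the folded angle remains.

```bash
python3 - <<'E'
from h import *
im=cv2.imread('pics/w16.png');P=[]
for y in range(135,290,10):
  g=im[y,335:385].astype(int);w=np.where((g.min(1)>85)&(g.max(1)-g.min(1)<25))[0]+335
  if len(w): P.append((y,(w[0]+w[-1])/2,len(w)))
print(P)
ang=lambda a,b:np.degrees(np.arctan2(*(b-a)[[1,0]]))
q=[p for p in P if 8<=p[2]<=14 and p[0]>=150]
a=plane('w16',q[0][1],q[0][0],275.5);b=plane('w16',q[-1][1],q[-1][0],280.5);print('rod',a,b,ang(a,b))
E=[]
for y in range(20,300,20):
  h=cv2.cvtColor(im[y:y+1,385:450],cv2.COLOR_BGR2GRAY)[0].astype(int);E.append((y,385+int(np.argmax(np.diff(cv2.GaussianBlur(h.astype(np.float32)[None],(5,1),0)[0])))))
print(E)
E
```

```text
[(135, np.float64(361.0), 13), (145, np.float64(361.0), 13), (155, np.float64(360.5), 12), (165, np.float64(362.0), 9), (175, np.float64(361.5), 10), (185, np.float64(361.5), 10), (195, np.float64(361.0), 11), (205, np.float64(360.5), 10), (215, np.float64(360.5), 10), (225, np.float64(360.5), 10), (235, np.float64(360.5), 10), (245, np.float64(360.0), 11), (255, np.float64(360.0), 3), (285, np.float64(340.0), 11)]
rod [ 553.45770498 -209.24968202  275.5       ] [ 525.17222497 -306.51189386  280.5       ] -106.2153154557984
[(20, 405), (40, 404), (60, 403), (80, 446), (100, 401), (120, 400), (140, 399), (160, 398), (180, 443), (200, 396), (220, 395), (240, 394), (260, 388), (280, 422)]
```

```bash
python3 - <<'E'
from h import *
ang=lambda a,b:np.degrees(np.arctan2(*(b-a)[[1,0]]))
P=lambda u,v,z:plane('w16',u,v,z)
a,b=P(362,165,276),P(360,245,279.4);print('rod',a,b,ang(a,b))
t=P(360,301,281);print('ball',t,ang(np.array([558.3,-190.2,0]),t),np.hypot(*(t[:2]-[558.3,-190.2])))
for z in (240,180): print('rail',ang(P(405,20,z),P(394,240,z)))
for n,c in (('pivot',(558.3,-190.2,249)),): print(proj('w16',c))
E
```

```text
rod [ 553.63101852 -216.56189858  276.        ] [ 544.61145853 -276.38531602  279.4       ] -98.57389207595271
ball [ 538.94164322 -322.02144935  281.        ] -98.3543347206049 133.23528243531047
rail -98.33576875529107
rail -98.33576875529104
[360.64181308 126.82418881]
```

```bash
python3 -c "
from rig import bot
print(bot.finish_job())"
```

```text
the job is handed in; nothing more can be done
None
```

The job is done and handed in at about 24 s on the robot's clock, with the gripper open and clear of everything.

- **Spare hook:** I lifted it, swung it out and slid it along the lands until it dropped into the notch at about 1.69 rad. Pushing further met 4.7 N and no movement, and the pictures show the pin in the notch.
- **Brush:** I took the brown one off the loaded hook and hung it by its hole on the spare hook, about 50 mm from the pivot. After release its handle was seen within about 2 px of where it should hang.
- **Emptied hook:** I lifted it out of its notch and folded it back until the stop resisted with about 7 N. It had already dropped in the cut-away before that last push. The last picture measured the rod 0.004 rad from the rail's direction.

The highest wrist force I read was about 8 N. Two checks were less sure:
- **Brush height in the grip:** two estimates differed by about 2 mm; threading it onto the hook still met no resistance.
- **Last height checks:** while lowering the brush, the force never clearly showed it resting on the rod, and the folded hook being fully down was judged from its free drop and the picture. A last length check on its ball came out wrong because I picked the wrong pixel, so I did not use it.

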